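# Set the shop's beam scale to 400 g

### The job

Set the counter scale ready for weighing out 400 g: push the small poise on the plain front beam fully home against its zero stop, and push the big poise along the notched rear beam until its pin drops into the 400 g notch (the notches are 0, 100, 200 ... 600 g, counted from the pan end). Only push the poises, do not lift them or the beams; leave everything else on the counter standing where it is, and finish clear of the scale.

Things in the scene. Friction and masses are not known exactly. Their poses are not given: they have to be found in the camera images.
- scale: Mechanical counter beam scale, grey cast base 470 x 140 mm, fixed. Origin on the counter under its middle; x to its far side, y along the beams towards the pan, z up. Two parallel steel beams 10 mm wide run along y, tops 112 mm above the counter when level: the notched one at x = +28 mm, the plain one at x = -32 mm, from y = -175 to +173 mm
- pivot (a point): Point between the beams' tops at the pivot (scale frame y = +75 mm, height 112 mm). Pillars stand here at x = +-55 mm, 120 mm high. The empty pan lets the beams hang tilted about this point by 0.03 rad, poise end down (7 mm lower than level at the end post); they stay so during the job
- pan_centre (a point): Centre of the round steel pan's rim, radius 69 mm, about 149 mm above the counter, the pan end of the scale (y = +173 mm). Empty
- end_post (a point): Top of the upright post at the scale's other end (y = -214 mm), 60 mm wide, 134 mm high. Between pillars and post nothing rises above the beams' tops but the poises and the 10 mm high zero stop of the plain beam
- notch_0 (a point): Middle of the 0 g notch, at the height of the beam's top edge (scale frame x = +28, y = +20 mm). The seven V notches, 12 mm wide, 5 mm deep, lie 28 mm apart from here along -y of the scale, each with a long black line on the white strip beside the beam; shorter lines lie half-way between
- notch_400 (a point): Middle of the 400 g notch (the fifth, counting the 0 g notch as the first; 112 mm from it), at the height of the beam's top edge
- big_poise_mid (a point): Centre of the big poise: dark steel block 36 (across) x 34 (along the beam) x 42 mm high astride the notched beam, from 10 mm below to 32 mm above its top edge; this point is 11 mm above the top edge. In a pocket in its top sits the 8 mm head of the sprung notch pin, flush with the top between notches, 4 mm lower when the pin has dropped in
- big_poise (a joint): Place of the big poise, m: 0 with its pin over the 0 g notch, growing away from the pan (-y of the scale) to 0.168 at 600 g; 0.112 is 400 g. Starts between 0.03 and 0.08, in or between notches. Slides with about 1 N, is drawn into a notch once its pin is within about 5 mm of the middle, needs about 8 N (more if fast) to be pushed out again; stays where left
- notch_pin (a joint): Height of the notch pin inside the big poise, m: about 0 while it rides on the beam's edge between notches, about -0.004 when it has dropped into a notch
- small_poise_mid (a point): Centre of the small poise: a dark steel block 26 (across) x 14 (along the beam) x 32 mm high astride the plain front beam, from 10 mm below to 22 mm above the beam's top edge; this point lies 6 mm above the top edge
- small_poise (a joint): Position of the small poise along the plain beam, m: 0 home against its zero stop (the pan end), growing away from the pan (towards -y of the scale) to 0.14. It starts between 0.03 and 0.11, slides with about 0.5 to 1 N and stays where it is left
- weight_large: Brass check weight, 34 mm across, 50 mm high, standing in front of the scale. Origin under its centre. To be left alone
- weight_small: Brass check weight, 26 mm across, 38 mm high, standing in front of the scale. Origin under its centre. To be left alone
- spice_jar: Glass jar with steel lid, 60 mm across, 115 mm high, standing behind the scale. Origin under its centre. To be left alone
- tin: Aluminium tin, 66 mm across, 95 mm high, standing behind the scale. Origin under its centre. To be left alone
- mortar: Brass mortar bowl, 90 mm across, 62 mm high, behind the scale's pan end. Origin under its centre. To be left alone
- carton: Small carton 62 x 44 x 100 mm high, standing beyond the scale's end post. Origin under its centre. To be left alone
- scoop: Aluminium scoop 210 mm long, 65 mm wide, lying beyond the pan. Origin under the joint of handle and bowl. To be left alone
- beam (a joint): Tilt of the two beams with pan and poises about the pivot, rad: +0.03 with the poise end down on its stop (as it hangs with the pan empty, from start to end), 0 level, negative with the poise end lifted above level

How it is judged:
By the outcome, as a careful person would: the job done as asked, in the order asked, and still so for the second after the job is handed in, with the robot touching nothing.
It also fails if it takes over 42 s, if anything falls off the work surface, if the arm or the gripper's body presses on something with over 40 N, if the wrist force passes 120 N, or if a joint passes its speed limit or range.

### The arm

A 6-joint arm with a two-finger parallel gripper is mounted at the origin on the work surface. World frame = base frame: x ahead of the robot, y to its left, z up, the work surface at z = 0. Lengths are in m, angles in degrees, forces in N, time in s.
With the tool pointing down it reaches from about 0.375 to 0.9 m from the base axis. Payload 3.1 kg.
Tool frame: the origin (TCP) lies midway between the tips of the shut fingers; the grasp point (between the pads) lies 19 mm behind it; z points along the fingers, y is the direction in which the jaws open and shut (so a half turn about z gives the same grasp; the last joint's range is limited). The gripper opens to 87 mm and grips with 3 to 60 N. Pads are 19 mm wide; open, the fingers measure 117 mm over their backs; the gripper's body (75 mm by 190 mm) begins 51 mm behind the grasp point.
Start: joints at [-10.227, 30.224, 82.088, -0, 67.689, -10.227], TCP at [0.625, 0, 0.223] pointing down, gripper open.
Joint ranges: [-176.69, 176.69], [-43.24, 126.21], [12.49, 139.97], [-82, 262], [0, 151.66], [-163.58, 163.58]. Speed limits (degrees/s): [159.86, 159.86, 180, 180, 180, 180].

### API

Orientations are given as a 3x3 rotation matrix whose columns are the frame's x, y, z axes.
In Python, from rig import status, vision, bot, models gives the robot as it stands.
- The arm moves only by the tool send_rows, never from a script. Its argument "moves" is a list of rows, each a list of 7 numbers: the shift along the tool's x, y, z in units of 25 mm (1.0 is 25 mm), then the turn, a rotation vector about the tool's x, y, z in units of 10 degrees (1.0 is 10 degrees), then the closure, from -1 (fully open) to 1 (shut), so that 0 is half open. In form: [[dx, dy, dz, rx, ry, rz, hand], ...]. A call has 1 to 12 rows; each row shifts and turns the commanded pose from where the row before left it, along the tool's axes as they then stand; what a row does not reach is not made up. A row lasts 1/8 s, in which the tool goes at most 62.5 mm and 10.7 degrees, less where a joint would pass 70% of its speed; a pose out of reach is approached as far as the arm can. A call is refused whole if a number of a shift passes 1 or a number of a turn 1, either way. A call with a gripper value outside its range is refused whole. The fingers move at their own pace and stop on an object; the grip force is fixed at half the most. Time passes only in rows, so rows that do not move let the fingers close. It gives the time, the measured TCP pose, the force and the opening at its end, in the units of the state.
- status.read_state(): the state, without advancing time (a new reading comes with each control period).
- vision.capture(name): name is "scene" or "side" or "wrist"; returns a dict with "img" (480x640x3 uint8, red, green, blue), "depth" (480x640 float32, m along the optical axis (not along the pixel's ray), 0 where there is no reading), "fx", "fy", "cx", "cy" (pixels), "distortion" ([k1, k2, p1, p2, k3] as OpenCV has them; the pictures are not rectified), "pose" (4x4, takes a point from camera to world coordinates); the wrist camera has in their place "hand_eye" (4x4, takes a point from camera to tool coordinates, whose origin is the TCP and whose axes are the flange's). Camera axes: x right, y up, looking along -z (the intrinsics and any distortion apply to the point x, -y, -z); pixel columns grow to the right and rows downward; lengths in m; the calibration is good to about 2 mm. A picture is of the moment at which its call begins: read the wrist's pose just before it.
- bot.hand_in(): hands the job in, once; it reports no verdict.
Trained networks look in the newest picture that a camera, given by its name, has taken for a name from the list of things; names that differ only in an ending like _2 or _b are one class to them, and where a whole thing is asked for, a point or a joint stands for the part that bears it (a point fixed in the world has none). Each returns a list of dicts, best first, with "confidence" (0 to 1); they miss things now and then, are a little off and sometimes report something else, mostly with a low value. They report only what shows in the picture. A call takes as long as a camera call.
- models.masks_of(camera, name): "mask" (480x640 bool, what is visible of it) and "extent" ([left, top, right, bottom] in pixels, round what is visible of it).
- models.landmark_of(camera, name): "point" ([column, row] in pixels: a listed point, or the origin of a listed thing).
The state is a dict: "time_s": time; "joint_positions": joint angles; "qvel": joint speeds; "tau": joint torques, N m; "position": TCP position; "tcp_rot": TCP orientation; "force": force on the tool from outside, world axes, zero at the start; "moment": the same for the moment, N m; "opening": opening from 0.0 (shut) to 1.0 (fully open).
Only numpy, scipy, OpenCV 4.12 (cv2) and the standard library are available. Lean on these libraries where they do the work, as an engineer would, in place of code of your own. Each camera call takes 0.05 s, during which the arm holds its last target.

## Working session

There is one attempt and no reset: what is moved stays moved. The work goes in short steps, Python scripts to look and compute and a tool call to move; the robot and the scene stay as the last step left them, time stands still between calls to the robot, and variables do not carry over. Pictures are saved under pics/ and viewed, and the job is handed in when it is done.

Besides the shell and the picture viewer there is one more tool, called after "Emit:" by a JSON object that holds its "op" and its "data", one argument or row to a line. send_rows: Moves the arm, as the interface text tells. Its arguments: {"type":"object","properties":{"moves":{"type":"array"}},"required":["moves"]}

```bash
ls; mkdir -p pics
cat > h.py <<'E'
import numpy as np, cv2
from rig import status, vision, bot, models
def cap(n,fn=None):
    s=status.read_state(); c=vision.capture(n)
    if n=="wrist":
        T=np.eye(4);T[:3,:3]=np.array(s["tcp_rot"]);T[:3,3]=s["position"]
        c["pose"]=T@np.array(c["hand_eye"])
    c["pose"]=np.array(c["pose"])
    if fn: cv2.imwrite("pics/"+fn,c["img"][:,:,::-1])
    return c
def ray(c,uv):
    K=np.array([[c["fx"],0,c["cx"]],[0,c["fy"],c["cy"]],[0,0,1.]])
    p=cv2.undistortPoints(np.array([[uv]],float),K,np.array(c["distortion"],float))[0,0]
    d=np.array([p[0],-p[1],-1.])
    return c["pose"][:3,3],c["pose"][:3,:3]@d
def at_z(c,uv,z):
    o,d=ray(c,uv); return o+d*(z-o[2])/d[2]
def at_depth(c,uv):
    o,d=ray(c,uv); z=c["depth"][int(round(uv[1])),int(round(uv[0]))]; return o+d*z
def proj(c,P):
    P=np.atleast_2d(P); R=c["pose"][:3,:3]; q=(P-c["pose"][:3,3])@R
    q=q*np.array([1,-1,-1]); K=np.array([[c["fx"],0,c["cx"]],[0,c["fy"],c["cy"]],[0,0,1.]])
    return cv2.projectPoints(q,np.zeros(3),np.zeros(3),K,np.array(c["distortion"],float))[0][:,0]
E
python3 - <<'E'
from h import *
np.set_printoptions(precision=4,suppress=True)
s=status.read_state(); print(s)
H=dict(pivot=.112,pan_centre=.149,end_post=.134,notch_0=.1103,notch_400=.107,big_poise_mid=.12,small_poise_mid=.115,scale=0,weight_large=0,weight_small=0,spice_jar=0,tin=0,mortar=0,carton=0,scoop=0)
for n in ["scene","side","wrist"]:
    c=cap(n,n+"0.png"); print(n,c["pose"][:3,3],c["fx"])
    for k,z in H.items():
        for r in models.landmark_of(n,k)[:1]:
            print(k,round(r["confidence"],2),np.array(r["point"]),at_z(c,r["point"],z))
E
```

```text
pics
{'time_s': 0.0, 'joint_positions': array([-10.2292,  30.2787,  82.1589,  -0.0011,  67.6884, -10.2286]), 'qvel': array([-0.0081,  0.0168,  0.0039, -0.0077, -0.0413,  0.107 ]), 'tau': array([ -0.0005, -44.0045, -17.6594,   0.0633,   0.0583,  -0.0002]), 'position': array([0.6242, 0.0001, 0.2216]), 'tcp_rot': array([[ 0.    ,  1.    , -0.0022],
       [ 1.    , -0.    ,  0.0004],
       [ 0.0004, -0.0022, -1.    ]]), 'force': array([0.4448, 0.1415, 0.2952]), 'moment': array([-0.0388,  0.0048,  0.0313]), 'opening': 1.0002101663032295}
scene [ 0.996  -0.4598  0.812 ] 528.901764656628
pivot 0.97 [294.9 229. ] [0.5366 0.073  0.112 ]
pan_centre 0.7 [315.  181.8] [0.5144 0.1699 0.149 ]
end_post 0.76 [217.5 341.7] [ 0.6003 -0.1999  0.134 ]
notch_0 0.73 [298.7 248.7] [0.5719 0.0381 0.1103]
notch_400 0.73 [298.7 248.7] [0.5699 0.0405 0.107 ]
big_poise_mid 0.61 [289.8 265. ] [ 0.5882 -0.0083  0.12  ]
small_poise_mid 0.81 [257. 258.] [ 0.5271 -0.0248  0.115 ]
scale 0.61 [283.3 293.1] [0.5515 0.0057 0.    ]
weight_large 0.61 [212.8 298.8] [ 0.4476 -0.0823  0.    ]
weight_small 0.71 [251.6 243. 
[... 1058 characters left out ...]
.2919  0.    ]
scoop 0.64 [240.9 216.9] [0.4603 0.3397 0.    ]
wrist [0.6258 0.0806 0.3846] 399.46397942742993
pivot 0.77 [185.5 123.9] [0.5368 0.0787 0.112 ]
notch_0 0.74 [284.5 331.2] [ 0.5985 -0.0758  0.1103]
notch_400 0.74 [284.5 331.2] [ 0.5982 -0.0777  0.107 ]
big_poise_mid 0.62 [260.3 244.6] [ 0.5844 -0.0025  0.12  ]
small_poise_mid 0.84 [183.2 271.8] [ 0.5263 -0.0249  0.115 ]
scale 0.95 [245.9 199.7] [0.5535 0.0058 0.    ]
weight_large 0.9 [154.1 284.6] [ 0.4513 -0.0845  0.    ]
weight_small 0.7 [284.6 333.6] [ 0.5875 -0.1417  0.    ]
spice_jar 0.74 [407.1 257. ] [ 0.715  -0.0535  0.    ]
tin 0.82 [389.1 122.2] [0.6901 0.079  0.    ]
scoop 0.23 [284.2 330.1] [ 0.5872 -0.1374  0.    ]
```

View pics/wrist0.png

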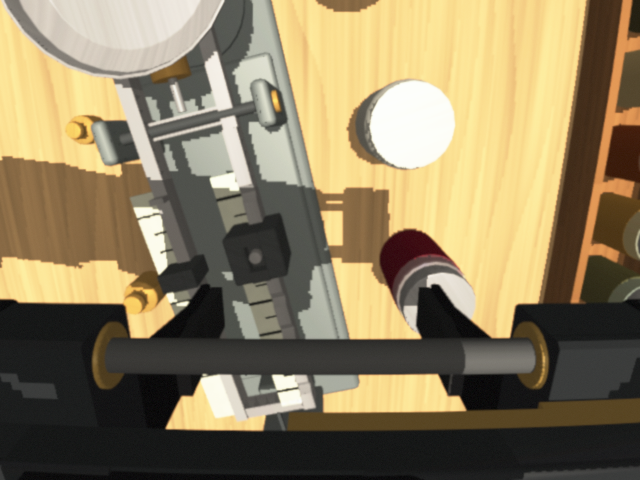

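View pics/scene0.png

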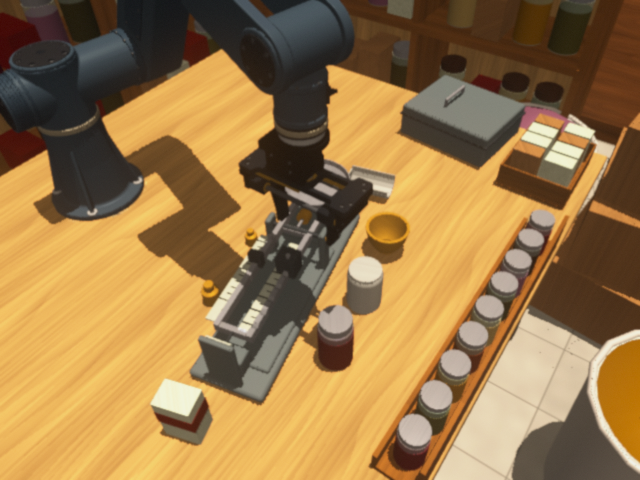

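View pics/side0.png

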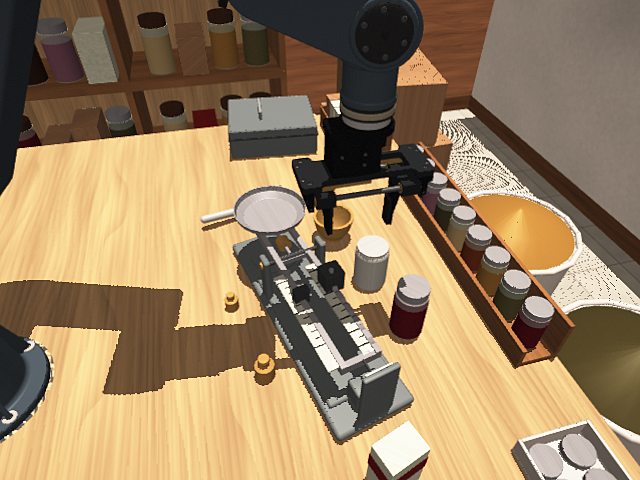

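```bash
cat > fit.py <<'E'
from h import *
from scipy.optimize import least_squares
np.set_printoptions(precision=4,suppress=True)
# scale->world
def sw(p,P):
    x,y,a=p; P=np.atleast_2d(P).astype(float); c,s=np.cos(a),np.sin(a)
    return np.c_[x+c*P[:,0]-s*P[:,1], y+s*P[:,0]+c*P[:,1], P[:,2]]
def beam(x,y,dz=0): return [x,y,.112+.03*(y-.075)+dz]
E
python3 - <<'E'
from fit import *
M=dict(pivot=[0,.075,.112],end_post=[0,-.214,.134],pan_centre=[0,.173,.149],scale=[0,0,0])
obs=[];cs={}
for n in ["scene","side","wrist"]:
    c=cs[n]=cap(n)
    for k in M:
        r=models.landmark_of(n,k)
        if r and r[0]["confidence"]>.4: obs.append((n,k,r[0]["point"]))
    for k in ["big_poise_mid","small_poise_mid"]:
        r=models.landmark_of(n,k)
        if r and r[0]["confidence"]>.4: obs.append((n,k,r[0]["point"]))
def pt(k,p):
    if k=="big_poise_mid": return beam(.028,.020-p[3],.011)
    if k=="small_poise_mid": return beam(-.032,p[4],.006)
    return M[k]
def f(p): return np.concatenate([(proj(cs[n],sw(p[:3],pt(k,p)))[0]-uv) for n,k,uv in obs])
r=least_squares(f,[.553,.003,.23,.05,-.03],loss="soft_l1",f_scale=2)
print(r.x,np.degrees(r.x[2]))
for o,e in zip(obs,f(r.x).reshape(-1,2)): print(o[0],o[1],e)
p=r.x
for n in cs:
    im=cs[n]["img"][:,:,::-1].copy()
    def line(a,b,col):
        q=proj(cs[n],sw(p[:3],[a,b])); cv2.line(im,*[tuple(int(round(v*4)) for v in x) for x in q],col,1,cv2.LINE_AA,2)
    for x in(.023,.033,-.037,-.027): line(beam(x,-.175),beam(x,.173),(0,0,255))
    for i in range(7): line(beam(.013,.02-.028*i),beam(.033,.02-.028*i),(0,255,0))
    for a,b in [((-.07,-.235),(.07,-.235)),((.07,-.235),(.07,.235)),((-.07,.235),(-.07,-.235))]: line([*a,.0],[*b,.0],(255,0,0))
    u,v=proj(cs[n],sw(p[:3],[0,-.05,.11]))[0]; u,v=int(u),int(v)
    cr=im[max(0,v-130):v+130,max(0,u-130):u+130]; cv2.imwrite(f"pics/ov_{n}.png",cv2.resize(cr,(590,590),interpolation=cv2.INTER_CUBIC))
E
```

```text
[ 0.5517  0.0061  0.2151  0.0355 -0.0263] 12.323812933732906
scene pivot [ 1.974  -2.6371]
scene end_post [0.0757 0.0109]
scene pan_centre [1.8503 1.2568]
scene scale [-1.0701 -4.4727]
scene big_poise_mid [2.0559 0.535 ]
scene small_poise_mid [-0.836   0.0737]
side pivot [-2.8905 -0.1827]
side end_post [0.6537 0.5198]
side pan_centre [0.9551 2.365 ]
side scale [ 1.8775 -3.6836]
side big_poise_mid [ 2.7989 -1.5798]
side small_poise_mid [-0.884  -3.9668]
wrist pivot [-0.5655  0.8161]
wrist big_poise_mid [-4.2023  0.6879]
wrist small_poise_mid [1.0001 0.2859]
```

View pics/ov_scene.png

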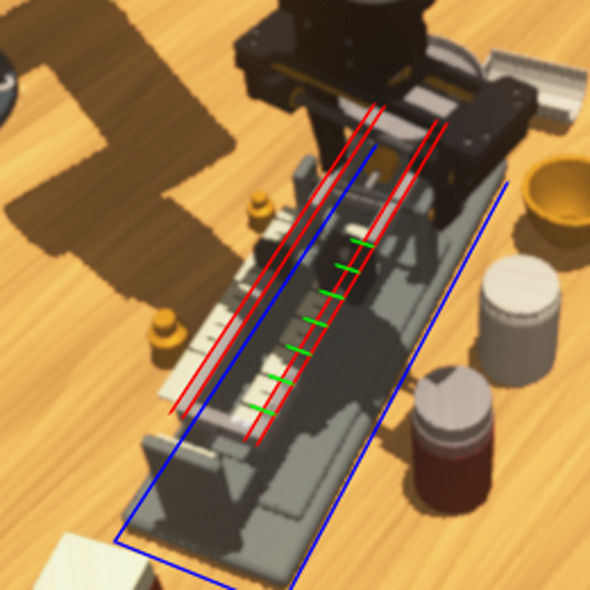

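View pics/ov_wrist.png

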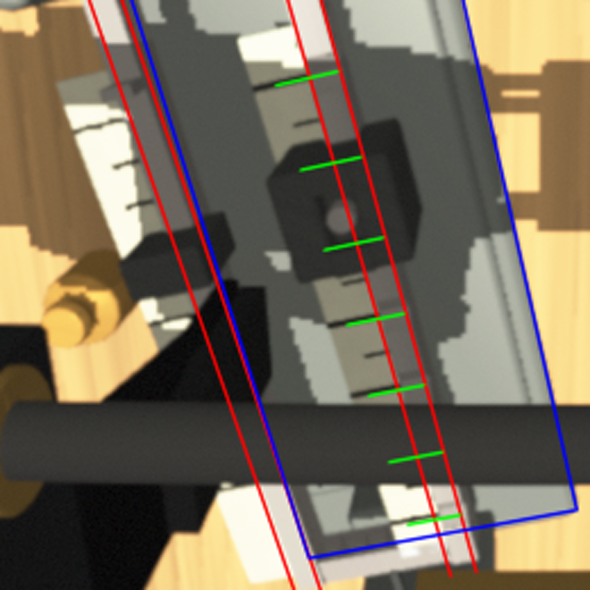

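View pics/ov_side.png

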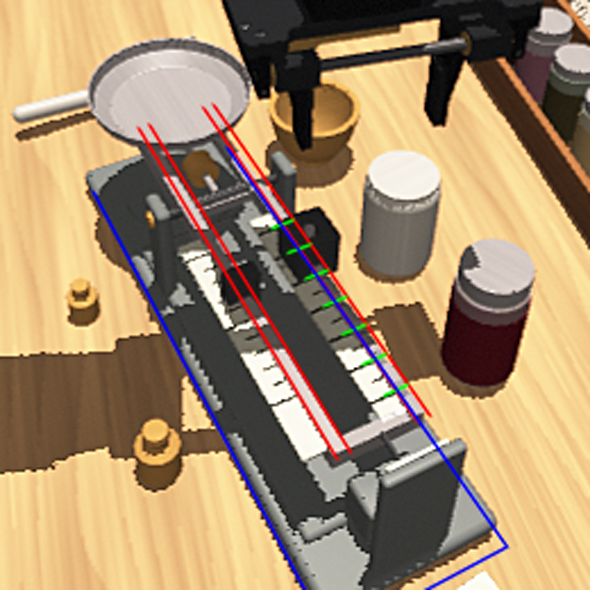

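Emit:
{"op": "send_rows", "data": {
  "moves": [
    [0, 0, 0, 0, 0, -0.68, 1],
    [0, 0, 0, 0, 0, -0.68, 1],
    [-0.87, -0.66, -0.2, 0, 0, 0, 1],
    [-0.87, -0.66, -0.2, 0, 0, 0, 1],
    [-0.87, -0.66, -0.2, 0, 0, 0, 1],
    [-0.87, -0.66, -0.2, 0, 0, 0, 1],
    [0, 0, 0, 0, 0, 0, 1],
    [0, 0, 0, 0, 0, 0, 1]
  ]
}}

```text
time_s: 4.45
position: [0.5814, -0.0996, 0.2425]
tcp_rot: [[-0.235, 0.972, 0.0], [0.972, 0.235, 0.001], [0.001, 0.0, -1.0]]
force: [-0.8, -0.5, -0.2]
opening: 0.17
```

Run:
```python
from fit import *
s=status.read_state();print(s["position"],s["tcp_rot"],s["opening"],s["time_s"])
cap("wrist","w1.png");cap("side","s1.png")
for n in("wrist","side"):
    im=cv2.imread("pics/%s1.png"%n[0])
    if n=="side": cv2.imwrite("pics/s1c.png",cv2.resize(im[180:420,200:440],(600,600),interpolation=cv2.INTER_CUBIC))
```

```text
[ 0.5814 -0.0996  0.2425] [[-0.2349  0.972   0.0001]
 [ 0.972   0.2349  0.0006]
 [ 0.0006  0.0003 -1.    ]] 0.1697411654136054 4.45
```

View pics/w1.png

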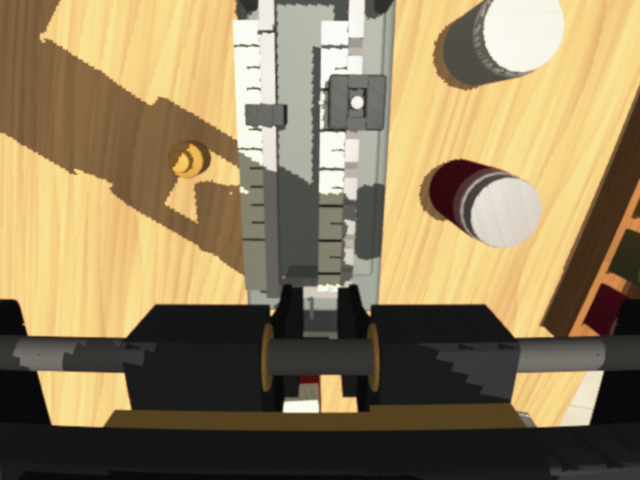

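View pics/s1c.png

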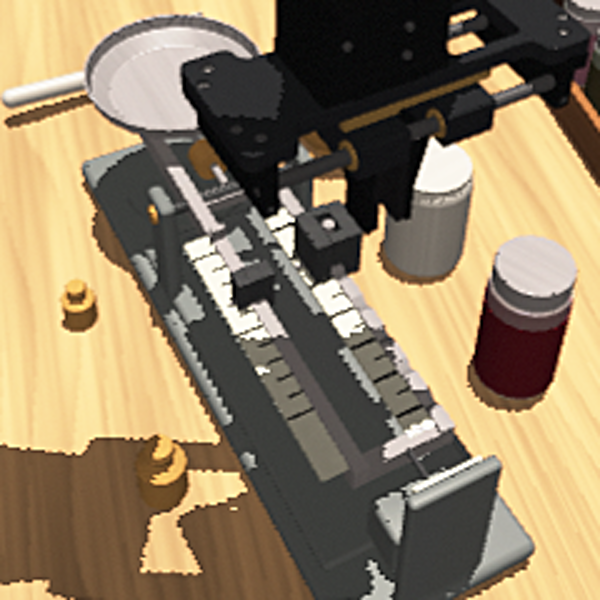

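Run:
```python
from fit import *
im=cv2.imread("pics/w1.png")
cr=im[0:300,225:400]
cv2.imwrite("pics/w1a.png",cv2.resize(im[0:150,225:400],(700,600),interpolation=cv2.INTER_CUBIC))
cv2.imwrite("pics/w1b.png",cv2.resize(im[150:300,225:400],(700,600),interpolation=cv2.INTER_CUBIC))
```

```text
(no output)
```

View pics/w1a.png

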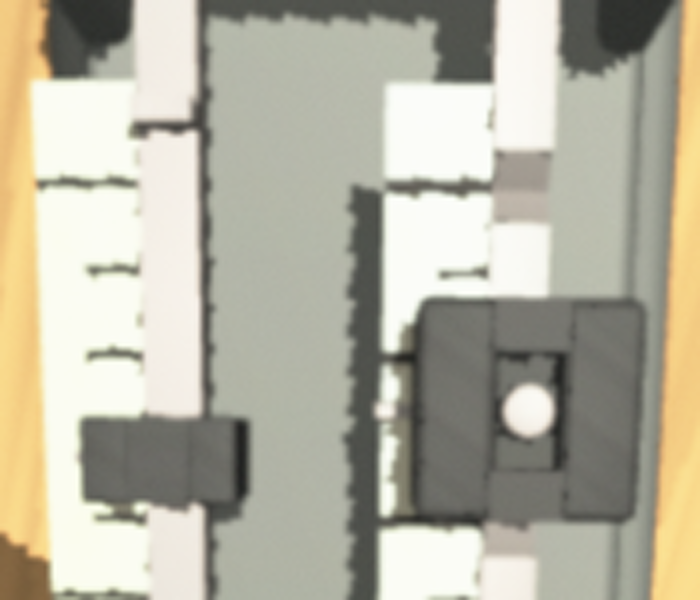

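View pics/w1b.png

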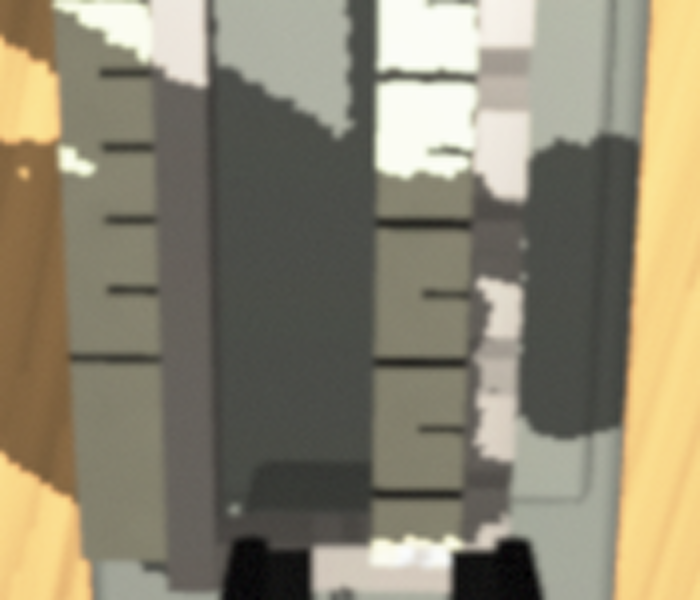

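Run:
```python
from fit import *
c=cap("wrist","w2.png")
A=lambda x,y:(225+x/4-.375,y/4-.375); B=lambda x,y:(225+x/4-.375,150+y/4-.375)
ob=[(0,A(522,187)),(3,B(504,78)),(4,B(499,224)),(5,B(494,364)),(6,B(488,491))]
pl=[A(167,60),A(175,380),B(181,40),B(190,570)]
def f(p):
    e=[]
    for i,uv in ob: e+=list(proj(c,sw(p,beam(.028,.02-.028*i)))[0]-uv)
    for uv in pl:
        # x only: intersect with plane z approx
        w=at_z(c,uv,.109); q=w[:2]-p[:2]; xs=np.cos(p[2])*q[0]+np.sin(p[2])*q[1]
        e.append((xs+.032)*1500)
    return np.array(e)
r=least_squares(f,[.552,.005,.235]);p=r.x;print(p,np.degrees(p[2]));print(f(p))
np.save("pose.npy",p)
def loc(uv,dz):
    z=.109+dz
    for _ in range(5):
        w=at_z(c,uv,z); q=w[:2]-p[:2]; xs=np.cos(p[2])*q[0]+np.sin(p[2])*q[1]; ys=-np.sin(p[2])*q[0]+np.cos(p[2])*q[1]
        z=.112+.03*(ys-.075)+dz
    return np.array([xs,ys,z])
print("pin",loc(A(528,410),.031),"big top c",loc(A(528,410),.032), "small",loc(A(160,461),.022),"stop",loc(A(165,128),.01))
print("big faces",loc(A(530,300),.032),loc(A(525,518),.032))
print("depth small", at_depth(c,A(110,460)),"bigtop",at_depth(c,A(450,410)),"beam",at_depth(c,B(181,40)))
for k,z in dict(pivot=.112).items(): pass
# cross check side
cs=cap("side"); 
for i in (0,3,4,6): print(i,(proj(cs,sw(p,beam(.028,.02-.028*i)))[0]-[200,180])*2.5)
print("post",proj(cs,sw(p,[0,-.214,.134])))
s=status.read_state();print(s["position"],s["opening"],s["time_s"])
```

```text
[0.5522 0.0072 0.2247] 12.874754620705376
[ 0.172  -1.0845  0.2838 -0.3302  0.152   0.1861  0.0685  0.1863  0.2852
  1.4913 -0.3775  0.4187  0.7726  0.0328]
pin [ 0.0276 -0.0184  0.1402] big top c [ 0.0275 -0.0184  0.1412] small [-0.0317 -0.0268  0.1309] stop [-0.0313  0.0259  0.1205]
big faces [ 0.0272 -0.0022  0.1417] [ 0.0277 -0.0349  0.1407]
depth small [ 0.5194 -0.0278  0.132 ] bigtop [ 0.5713 -0.0076  0.1411] beam [ 0.5343 -0.0566  0.1074]
0 [303.7983 214.5901]
3 [363.0265 298.5585]
4 [384.7005 329.2901]
6 [431.4033 395.5174]
post [[383.0483 369.5388]]
[ 0.5815 -0.0992  0.2423] 0.03670089432840927 4.65
```

```bash
cat > go.py <<'E'
from fit import *
import sys
p=np.load("pose.npy"); s=status.read_state(); R=np.array(s["tcp_rot"]); t=np.array(s["position"])
def scl(w):
    q=w[:2]-p[:2]; return np.array([np.cos(p[2])*q[0]+np.sin(p[2])*q[1],-np.sin(p[2])*q[0]+np.cos(p[2])*q[1],w[2]])
print("now scale",scl(t),"force",s["force"],s["time_s"],s["opening"])
tg=[tuple(map(float,a.split(","))) for a in sys.argv[1:]]
for g in tg:
    w=sw(p,g)[0]; print(g,w,"units",R.T@(w-t)/.025); t=w
E
python3 go.py=-1 2>/dev/null; python3 go.py " -.032,-.062,.15" " -.032,-.062,.117" " -.032,-.044,.118" " -.032,-.02,.119" " -.032,0,.119"
```

```text
now scale [ 0.0048 -0.1102  0.2423] force [ 0.3642 -0.9612 -0.215 ] 4.65 0.03670089432840927
(-0.032, -0.062, 0.15) [ 0.5348 -0.0604  0.15  ] units [ 1.9451 -1.4451  3.6928]
(-0.032, -0.062, 0.117) [ 0.5348 -0.0604  0.117 ] units [-0.0005  0.0003  1.32  ]
(-0.032, -0.044, 0.118) [ 0.5308 -0.0429  0.118 ] units [ 0.7199  0.01   -0.0397]
(-0.032, -0.02, 0.119) [ 0.5255 -0.0195  0.119 ] units [ 0.9599  0.0133 -0.0396]
(-0.032, 0.0, 0.119) [0.521 0.    0.119] units [0.7999 0.0111 0.0003]
```

Emit:
{"op": "send_rows", "data": {
  "moves": [
    [0.49, -0.36, 0.9, 0, 0, 0.05, 1],
    [0.49, -0.36, 0.9, 0, 0, 0, 1],
    [0.49, -0.36, 0.95, 0, 0, 0, 1],
    [0.49, -0.36, 0.95, 0, 0, 0, 1],
    [0, 0, 0.65, 0, 0, 0, 1],
    [0, 0, 0.65, 0, 0, 0, 1],
    [0, 0, 0, 0, 0, 0, 1],
    [0, 0, 0, 0, 0, 0, 1]
  ]
}}

```text
time_s: 5.65
position: [0.5355, -0.0604, 0.1179]
tcp_rot: [[-0.227, 0.974, 0.001], [0.974, 0.227, -0.0], [-0.0, 0.001, -1.0]]
force: [1.1, 0.6, 0.2]
opening: 0.006
```

```bash
python3 go.py
python3 - <<'E'
from h import *
c=cap("side");cv2.imwrite("pics/s2c.png",cv2.resize(c["img"][180:420,200:440,::-1],(600,600),interpolation=cv2.INTER_CUBIC))
cap("wrist","w3.png")
E
```

```text
now scale [-0.0313 -0.0622  0.1179] force [1.1035 0.6141 0.241 ] 5.65 0.005981843242201088
```

View pics/s2c.png

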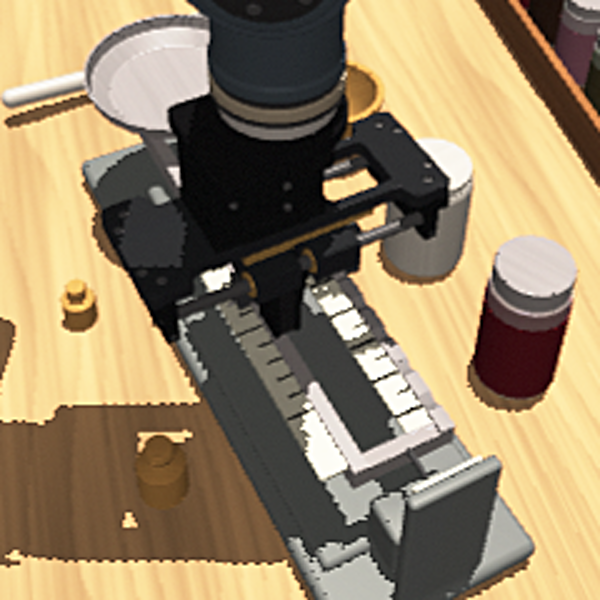

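View pics/w3.png

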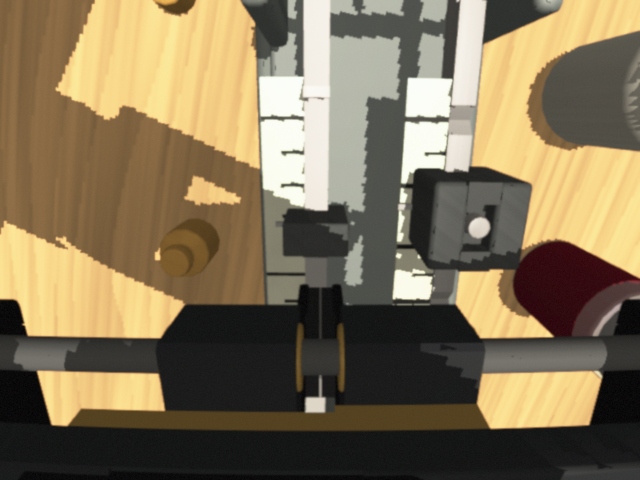

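Emit:
{"op": "send_rows", "data": {
  "moves": [
    [0.3, 0, 0, 0, 0, 0, 1],
    [0.3, 0, 0, 0, 0, 0, 1],
    [0.3, 0, 0, 0, 0, 0, 1],
    [0.3, 0, 0, 0, 0, 0, 1],
    [0.3, 0, 0, 0, 0, 0, 1],
    [0.3, 0, 0, 0, 0, 0, 1],
    [0.15, 0, 0, 0, 0, 0, 1],
    [0.1, 0, 0, 0, 0, 0, 1],
    [0, 0, 0, 0, 0, 0, 1]
  ]
}}

```text
time_s: 6.88
position: [0.5232, -0.0105, 0.1175]
tcp_rot: [[-0.227, 0.974, -0.0], [0.974, 0.227, 0.0], [0.0, -0.0, -1.0]]
force: [-0.2, 1.1, 0.1]
opening: 0.005
```

```bash
python3 go.py
python3 - <<'E'
from h import *
c=cap("wrist","w4.png")
E
```

```text
now scale [-0.0322 -0.0107  0.1175] force [-0.1851  1.137   0.0935] 6.875 0.004816339611742863
```

View pics/w4.png

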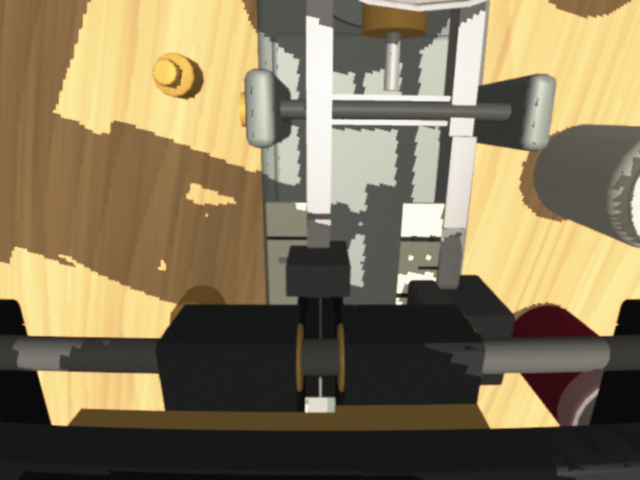

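Emit:
{"op": "send_rows", "data": {
  "moves": [
    [0.1, 0, 0, 0, 0, 0, 1],
    [0.1, 0, 0, 0, 0, 0, 1],
    [0.06, 0, 0, 0, 0, 0, 1],
    [0.04, 0, 0, 0, 0, 0, 1],
    [0, 0, 0, 0, 0, 0, 1]
  ]
}}

```text
time_s: 7.55
position: [0.5217, -0.0032, 0.1176]
tcp_rot: [[-0.227, 0.974, -0.0], [0.974, 0.227, 0.0], [0.0, -0.0, -1.0]]
force: [-0.6, -0.4, 0.8]
opening: 0.009
```

```bash
python3 go.py
python3 - <<'E'
from h import *
c=cap("wrist");cv2.imwrite("pics/w5.png",cv2.resize(c["img"][170:320,240:420,::-1],(720,600),interpolation=cv2.INTER_CUBIC))
E
```

```text
now scale [-0.0321 -0.0033  0.1176] force [-0.6467 -0.4168  0.8361] 7.55 0.009039048650859874
```

View pics/w5.png

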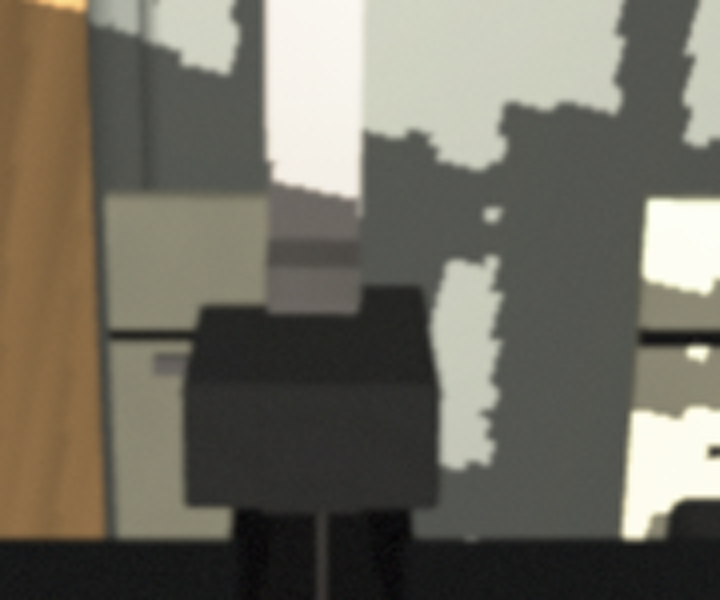

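Emit:
{"op": "send_rows", "data": {
  "moves": [
    [0.06, 0, 0, 0, 0, 0, 1],
    [0.06, 0, 0, 0, 0, 0, 1],
    [0.04, 0, 0, 0, 0, 0, 1],
    [0, 0, 0, 0, 0, 0, 1]
  ]
}}

```text
time_s: 8.1
position: [0.5209, 0.0001, 0.1176]
tcp_rot: [[-0.227, 0.974, 0.0], [0.974, 0.227, -0.001], [-0.001, 0.0, -1.0]]
force: [-0.7, -3.0, 1.1]
opening: 0.003
```

```bash
python3 go.py
python3 - <<'E'
from h import *
c=cap("wrist");cv2.imwrite("pics/w6.png",cv2.resize(c["img"][170:320,240:420,::-1],(720,600),interpolation=cv2.INTER_CUBIC))
E
```

```text
now scale [-0.0321  0.0001  0.1176] force [-0.7243 -3.0397  1.1321] 8.1 0.0025319564958885582
```

View pics/w6.png

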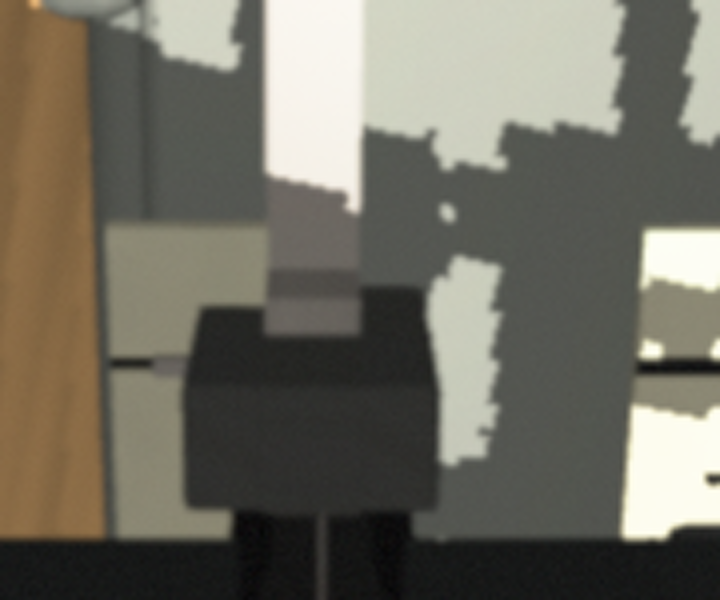

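Emit:
{"op": "send_rows", "data": {
  "moves": [
    [0.05, 0, 0, 0, 0, 0, 1],
    [0, 0, 0, 0, 0, 0, 1],
    [0, 0, 0, 0, 0, 0, 1]
  ]
}}

```text
time_s: 8.52
position: [0.521, 0.0003, 0.1177]
tcp_rot: [[-0.228, 0.974, 0.001], [0.974, 0.228, -0.002], [-0.003, 0.0, -1.0]]
force: [0.1, -7.1, -1.2]
opening: 0.009
```

```bash
python3 go.py " -.032,-.02,.118" " -.032,-.02,.175" ".028,.035,.175"  ".028,.02,.14"
python3 - <<'E'
from h import *
c=cap("wrist");cv2.imwrite("pics/w7.png",cv2.resize(c["img"][170:320,240:420,::-1],(720,600),interpolation=cv2.INTER_CUBIC))
E
```

```text
now scale [-0.032   0.0003  0.1177] force [ 0.1013 -7.0744 -1.2381] 8.525 0.009356916023527279
(-0.032, -0.02, 0.118) [ 0.5255 -0.0195  0.118 ] units [-0.8107 -0.0041 -0.0118]
(-0.032, -0.02, 0.175) [ 0.5255 -0.0195  0.175 ] units [-0.0059  0.0004 -2.28  ]
(0.028, 0.035, 0.175) [0.5717 0.0475 0.175 ] units [ 2.1884  2.4106 -0.0053]
(0.028, 0.02, 0.14) [0.575  0.0329 0.14  ] units [-0.5963 -0.0031  1.4016]
```

View pics/w7.png

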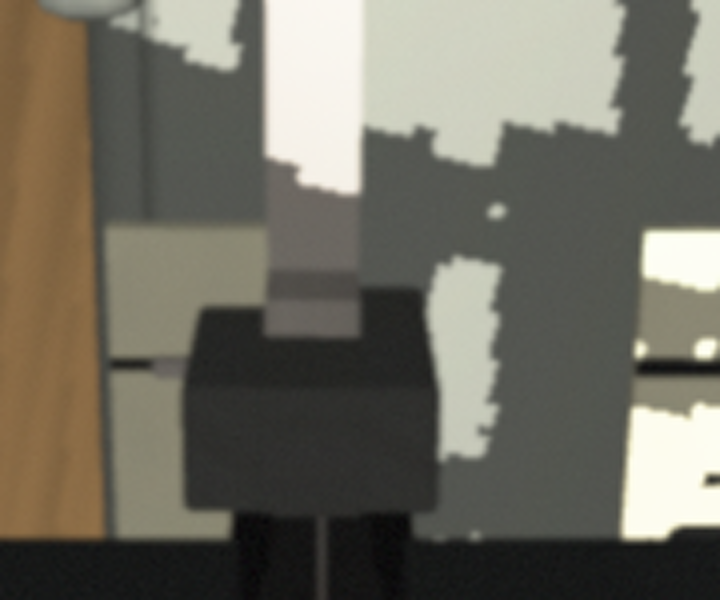

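Emit:
{"op": "send_rows", "data": {
  "moves": [
    [-0.4, 0, 0, 0, 0, 0, 1],
    [-0.5, 0, 0, 0, 0, 0, 1],
    [0, 0, -0.8, 0, 0, 0, 1],
    [0, 0, -0.8, 0, 0, 0, 1],
    [0, 0, -0.8, 0, 0, 0, 1],
    [0.6, 0.8, 0, 0, 0, 0, 1],
    [0.6, 0.8, 0, 0, 0, 0, 1],
    [0.6, 0.8, 0, 0, 0, 0, 1],
    [0, 0, 0, 0, 0, 0, 1],
    [0, 0, 0, 0, 0, 0, 1]
  ]
}}

```text
time_s: 9.82
position: [0.5731, 0.0368, 0.1772]
tcp_rot: [[-0.227, 0.974, -0.001], [0.974, 0.227, -0.0], [0.0, -0.001, -1.0]]
force: [-0.4, 0.9, -0.7]
opening: 0.006
```

```bash
python3 go.py ".028,.022,.17"  ".028,.022,.122"
python3 - <<'E'
from h import *
c=cap("wrist","w8.png")
c=cap("side");cv2.imwrite("pics/s3c.png",cv2.resize(c["img"][180:420,200:440,::-1],(600,600),interpolation=cv2.INTER_CUBIC))
E
```

```text
now scale [0.027  0.0242 0.1772] force [-0.4125  0.9001 -0.6578] 9.825 0.006244676304798834
(0.028, 0.022, 0.17) [0.5746 0.0348 0.17  ] units [-0.0893  0.0396  0.2887]
(0.028, 0.022, 0.122) [0.5746 0.0348 0.122 ] units [-0.0006  0.0027  1.92  ]
```

View pics/s3c.png

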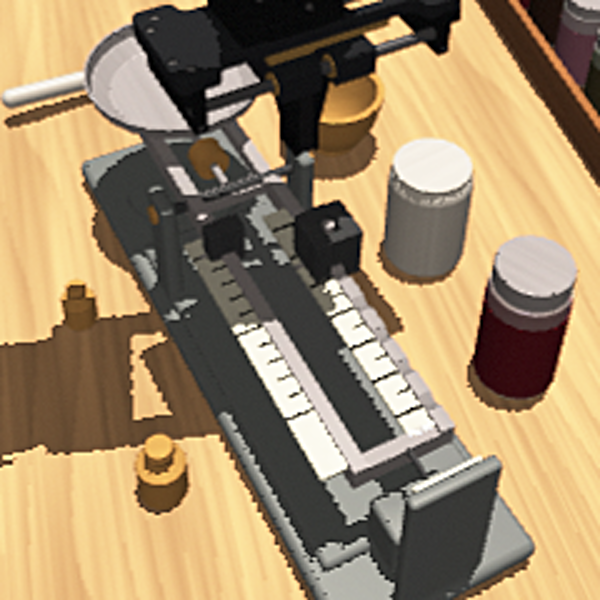

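View pics/w8.png

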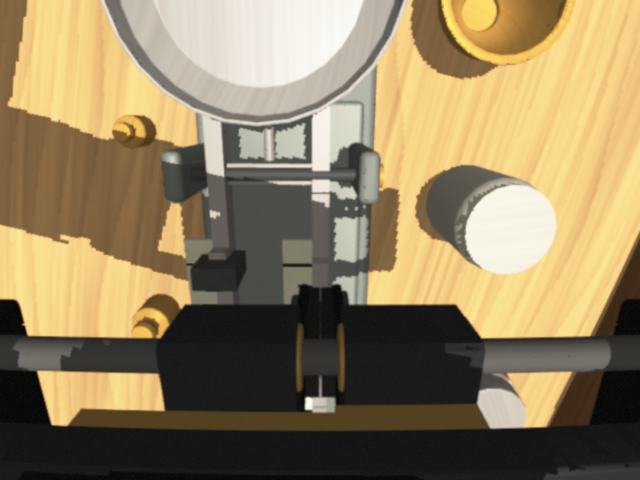

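Emit:
{"op": "send_rows", "data": {
  "moves": [
    [-0.09, 0.04, 0.55, 0, 0, 0, 1],
    [0, 0, 0.55, 0, 0, 0, 1],
    [0, 0, 0.55, 0, 0, 0, 1],
    [0, 0, 0.55, 0, 0, 0, 1],
    [-0.2, 0, 0, 0, 0, 0, 1],
    [-0.2, 0, 0, 0, 0, 0, 1],
    [-0.2, 0, 0, 0, 0, 0, 1],
    [-0.2, 0, 0, 0, 0, 0, 1],
    [-0.2, 0, 0, 0, 0, 0, 1],
    [-0.2, 0, 0, 0, 0, 0, 1],
    [0, 0, 0, 0, 0, 0, 1]
  ]
}}

```text
time_s: 11.3
position: [0.5825, 0.0047, 0.1228]
tcp_rot: [[-0.227, 0.974, 0.001], [0.974, 0.227, -0.002], [-0.002, 0.0, -1.0]]
force: [-0.6, 0.3, 0.1]
opening: 0.007
```

```bash
cat > look.py <<'E'
from h import *
import sys
for n,(a,b,c_,d) in dict(side=(230,390,270,430),scene=(200,360,210,370)).items():
    c=cap(n);cv2.imwrite(f"pics/{sys.argv[1]}_{n}.png",cv2.resize(c["img"][a:b,c_:d,::-1],(600,600),interpolation=cv2.INTER_CUBIC))
E
python3 go.py; python3 look.py a
```

```text
now scale [ 0.029  -0.0091  0.1228] force [-0.575   0.2609  0.1017] 11.3 0.006699401551431277
```

View pics/a_side.png

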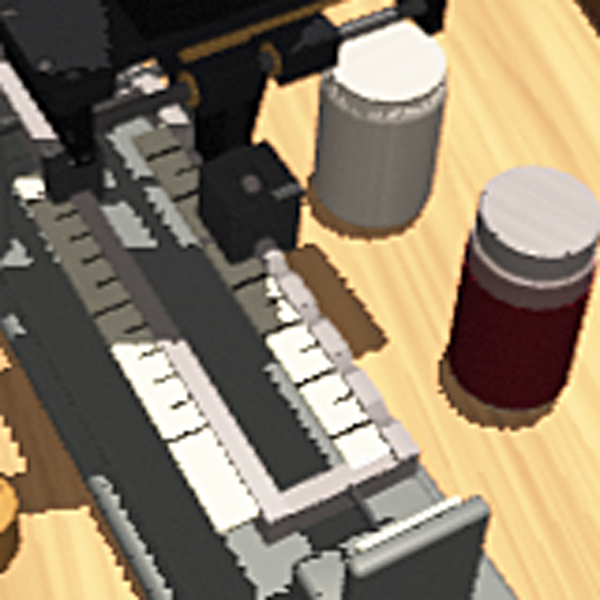

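View pics/a_scene.png

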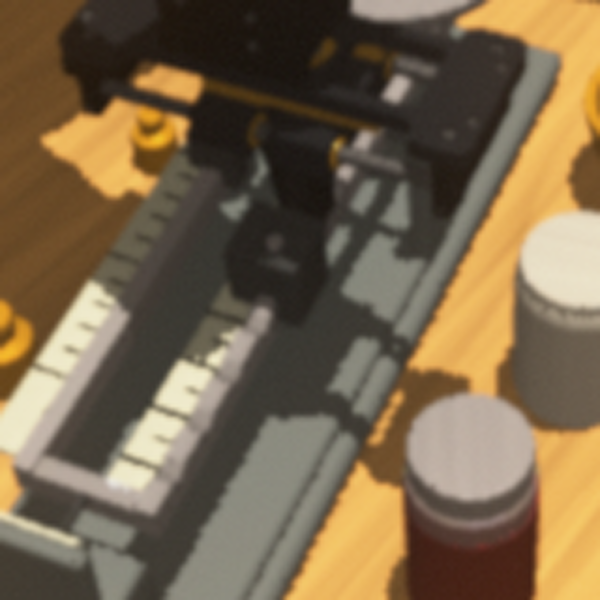

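Emit:
{"op": "send_rows", "data": {
  "moves": [
    [-0.15, 0, 0, 0, 0, 0, 1],
    [-0.15, 0, 0, 0, 0, 0, 1],
    [-0.15, 0, 0, 0, 0, 0, 1],
    [-0.15, 0, 0, 0, 0, 0, 1],
    [-0.15, 0, 0, 0, 0, 0, 1],
    [-0.15, 0, 0, 0, 0, 0, 1],
    [-0.15, 0, 0, 0, 0, 0, 1],
    [-0.15, 0, 0, 0, 0, 0, 1],
    [0, 0, 0, 0, 0, 0, 1]
  ]
}}

```text
time_s: 12.52
position: [0.589, -0.0235, 0.1226]
tcp_rot: [[-0.226, 0.974, 0.0], [0.974, 0.226, 0.0], [0.0, 0.0, -1.0]]
force: [0.4, 3.6, -1.4]
opening: 0.006
```

```bash
python3 go.py; python3 look.py b
```

```text
now scale [ 0.0291 -0.0381  0.1226] force [ 0.4314  3.6355 -1.3907] 12.525 0.005679113192108366
```

View pics/b_side.png

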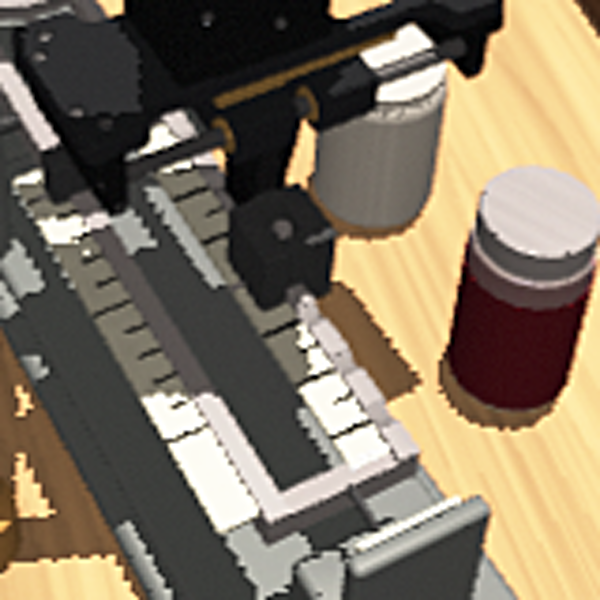

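View pics/b_scene.png

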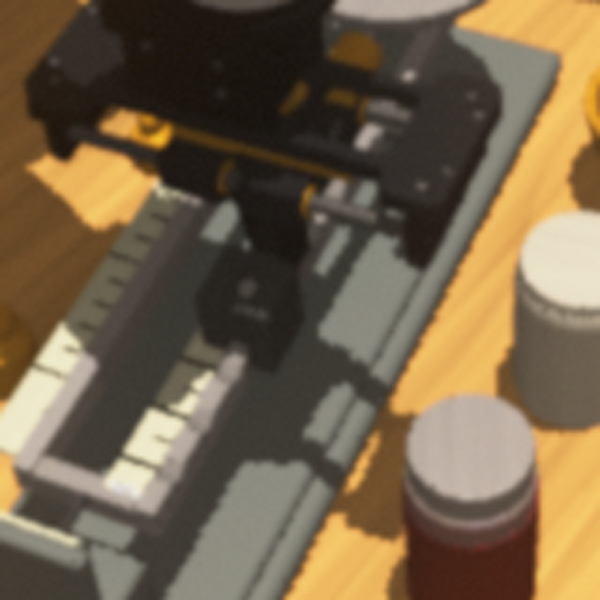

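Emit:
{"op": "send_rows", "data": {
  "moves": [
    [-0.1, 0, 0, 0, 0, 0, 1],
    [-0.1, 0, 0, 0, 0, 0, 1],
    [-0.1, 0, 0, 0, 0, 0, 1],
    [-0.1, 0, 0, 0, 0, 0, 1],
    [-0.1, 0, 0, 0, 0, 0, 1],
    [-0.1, 0, 0, 0, 0, 0, 1],
    [-0.1, 0, 0, 0, 0, 0, 1],
    [-0.1, 0, 0, 0, 0, 0, 1],
    [-0.1, 0, 0, 0, 0, 0, 1],
    [0, 0, 0, 0, 0, 0, 1]
  ]
}}

```text
time_s: 13.88
position: [0.5952, -0.0467, 0.1232]
tcp_rot: [[-0.227, 0.974, 0.002], [0.974, 0.227, -0.003], [-0.003, 0.002, -1.0]]
force: [-0.0, -0.2, -0.1]
opening: 0.007
```

```bash
python3 go.py; python3 look.py c
```

```text
now scale [ 0.0299 -0.0621  0.1232] force [-0.0059 -0.1819 -0.1053] 13.875 0.007355527890531978
```

View pics/c_side.png

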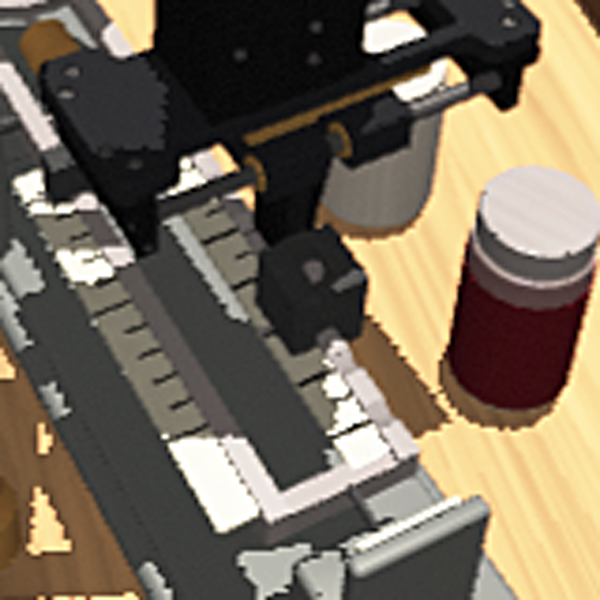

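View pics/c_scene.png

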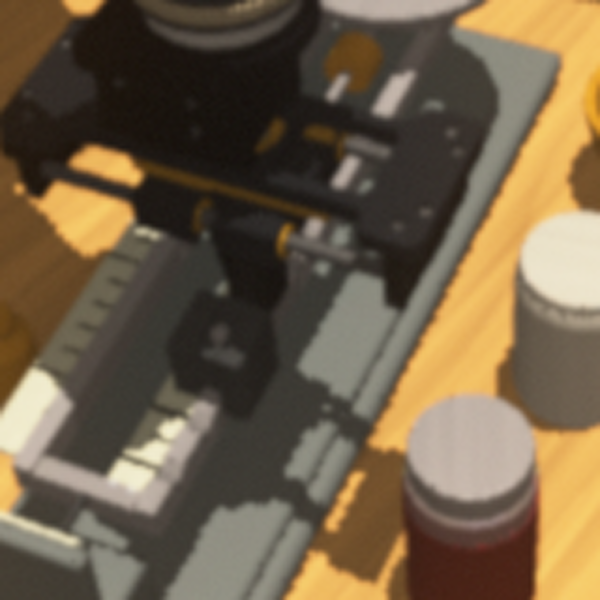

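Emit:
{"op": "send_rows", "data": {
  "moves": [
    [0.4, 0, 0, 0, 0, 0, 1],
    [0, 0, -0.8, 0, 0, 0, 1],
    [0, 0, -0.9, 0, 0, 0, 1],
    [0, 0, -0.9, 0, 0, 0, 1],
    [0, 0, -0.9, 0, 0, 0, 1],
    [-0.9, -0.3, -0.9, 0, 0, 0, 1],
    [-0.9, -0.3, 0, 0, 0, 0, 1],
    [-0.9, -0.3, 0, 0, 0, 0, 1],
    [-0.9, -0.3, 0, 0, 0, 0, 1],
    [-0.9, 0, 0, 0, 0, 0, 1],
    [0, 0, 0, 0, 0, 0, 1],
    [0, 0, 0, 0, 0, 0, 1]
  ]
}}

```text
time_s: 15.48
position: [0.588, -0.151, 0.2324]
tcp_rot: [[-0.227, 0.974, -0.001], [0.974, 0.227, 0.001], [0.001, -0.0, -1.0]]
force: [0.0, 0.4, 0.3]
opening: 0.002
```

```bash
python3 go.py; python3 look.py d
python3 - <<'E'
from fit import *
c=cap("wrist","w9.png"); p=np.load("pose.npy")
im=c["img"][:,:,::-1].copy()
u,v=proj(c,sw(p,beam(.0,-.06)))[0].astype(int); print(u,v)
for i in (3,4,5): print(i,proj(c,sw(p,beam(.028,.02-.028*i)))[0],"pin top exp",proj(c,sw(p,beam(.028,.02-.028*i,.028)))[0])
v0=max(0,v-100);u0=u-75;print(u0,v0)
cv2.imwrite("pics/w9c.png",cv2.resize(im[v0:v0+150,u0:u0+150],(600,600),interpolation=cv2.INTER_CUBIC))
E
```

```text
now scale [-0.0004 -0.1621  0.2324] force [0.0058 0.4023 0.3295] 15.475 0.0015045558901085351
319 87
3 [360.8989  94.0953] pin top exp [365.4024  91.219 ]
4 [359.5412 136.1432] pin top exp [363.7616 137.8322]
5 [358.2083 175.9804] pin top exp [362.1532 181.7345]
244 0
```

View pics/w9.png

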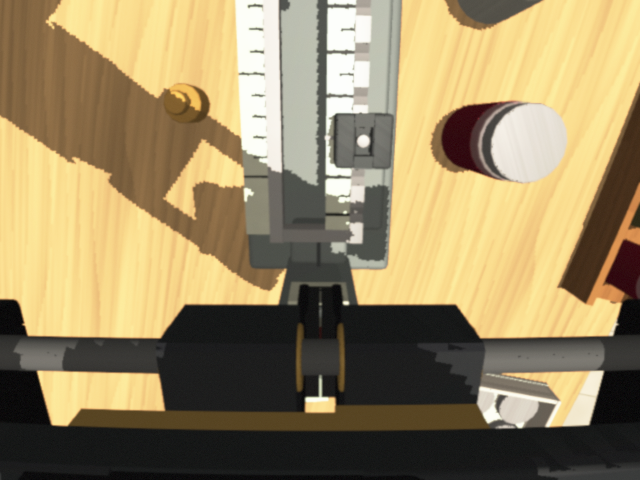

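View pics/w9c.png

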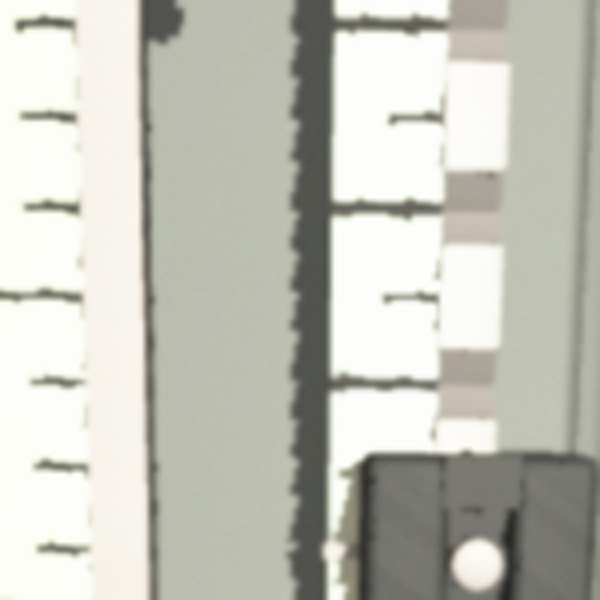

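View pics/d_side.png

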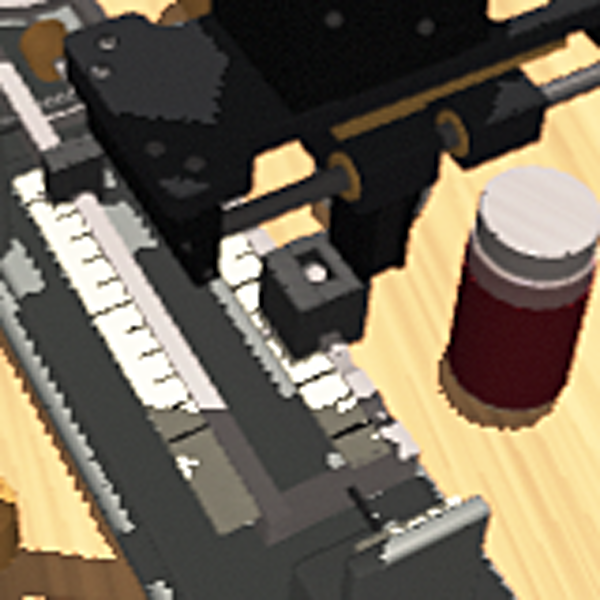

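Run:
```python
from fit import *
c=cap("wrist")
zs=[]
for n,us,vs in (("pin",range(361,366),range(139,144)),("topL",range(338,350),range(128,155)),("topR",range(378,388),range(128,155)),("pocket",range(361,366),range(130,134))):
    print(n,round(np.median([at_depth(c,(u,v))[2] for u in us for v in vs]),4))
im=c["img"][105:175,320:400,::-1]; cv2.imwrite("pics/w10.png",cv2.resize(im,(640,560),interpolation=cv2.INTER_CUBIC))
```

```text
pin 0.1345
topL 0.1389
topR 0.139
pocket 0.1302
```

View pics/w10.png

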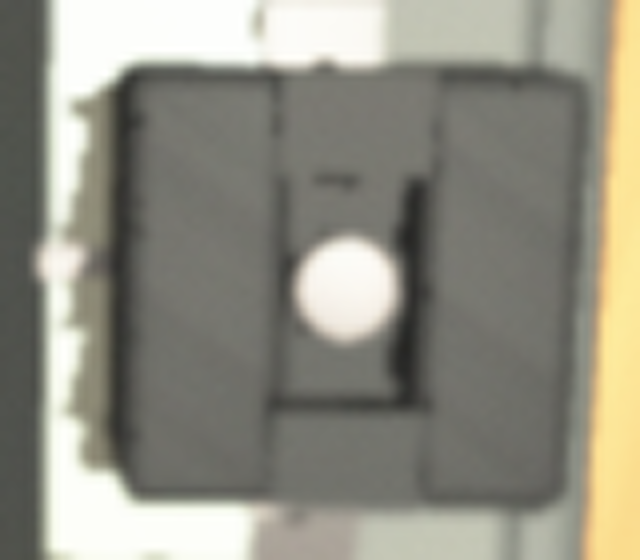

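Emit:
{"op": "send_rows", "data": {
  "moves": [
    [0, 0, -0.9, 0, 0, 0, 1],
    [0, 0, -0.9, 0, 0, 0, 1],
    [0, 0, -0.9, 0, 0, 0, 1],
    [0.2, 0, -0.9, 0, 0, 0, 1],
    [0, 0, 0, 0, 0, 0, 1],
    [0, 0, 0, 0, 0, 0, 1]
  ]
}}

```text
time_s: 16.42
position: [0.5864, -0.1464, 0.3216]
tcp_rot: [[-0.227, 0.974, -0.001], [0.974, 0.227, 0.001], [0.001, -0.001, -1.0]]
force: [-0.6, -0.0, -0.9]
opening: 0.008
```

```bash
python3 go.py
python3 - <<'E'
from h import *
c=cap("wrist"); cv2.imwrite("pics/w11.png",cv2.resize(c["img"][0:300,160:480,::-1],(800,600)[0:2],interpolation=cv2.INTER_CUBIC)); cap("scene","sc9.png")
E
```

```text
now scale [-0.0009 -0.1573  0.3216] force [-0.632  -0.0162 -0.91  ] 16.425 0.008027291993889617
```

View pics/w11.png

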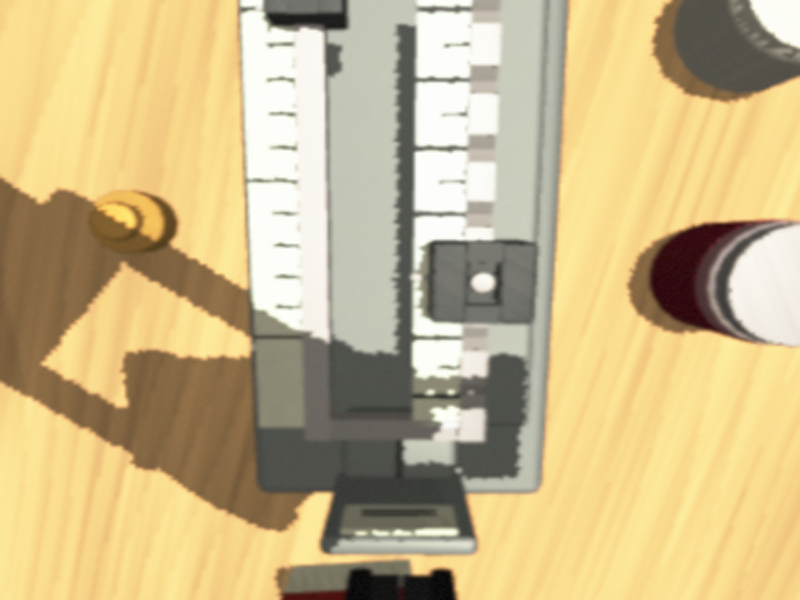

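View pics/sc9.png

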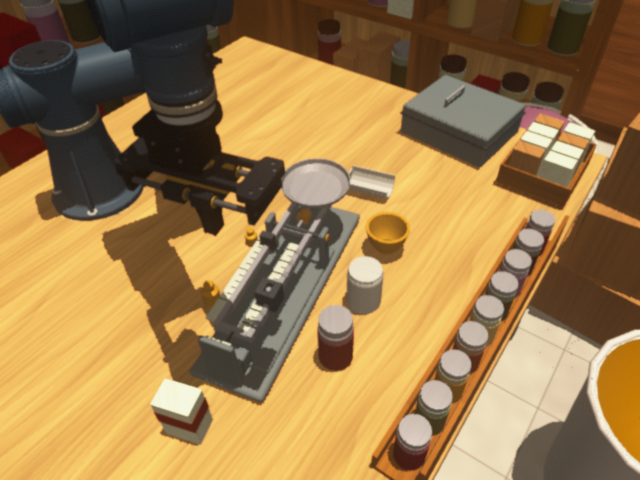

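Emit:
{"op": "send_rows", "data": {
  "moves": [
    [0.9, 0, 0, 0, 0, 0, 1],
    [0.9, 0, 0, 0, 0, 0, 1],
    [0.9, 0, 0, 0, 0, 0, 1],
    [0.5, 0, 0, 0, 0, 0, 1],
    [0, 0, 0, 0, 0, 0, 1],
    [0, 0, 0, 0, 0, 0, 1]
  ]
}}

```text
time_s: 17.27
position: [0.5691, -0.0692, 0.3227]
tcp_rot: [[-0.227, 0.974, 0.001], [0.974, 0.227, -0.001], [-0.001, 0.0, -1.0]]
force: [0.4, -0.1, 0.4]
opening: 0.007
```

```bash
python3 go.py
python3 - <<'E'
from h import *
c=cap("wrist"); cv2.imwrite("pics/w12.png",cv2.resize(c["img"][60:240,220:420,::-1],(660,600),interpolation=cv2.INTER_CUBIC))
E
```

```text
now scale [-0.0006 -0.0782  0.3227] force [ 0.403  -0.1081  0.4194] 17.275 0.006854887447164672
```

View pics/w12.png

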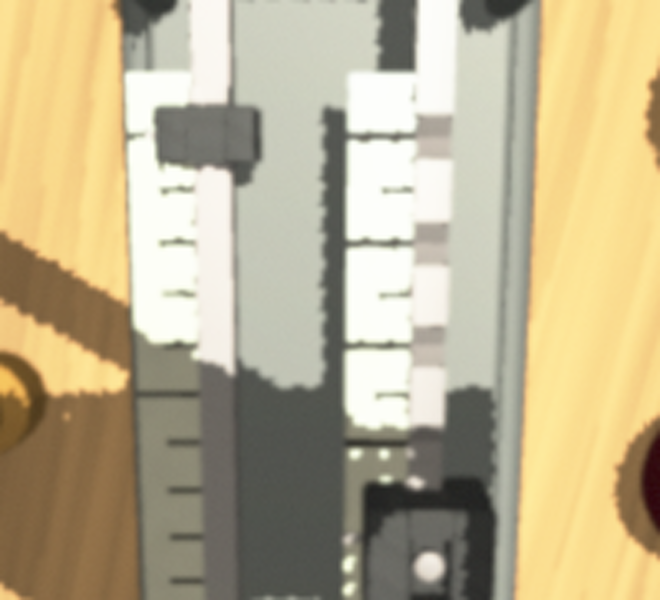

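```bash
python3 -c "
from rig import bot; print(bot.hand_in())"
```

```text
the job is handed in; nothing more can be done
None
```

The scale is set for 400 g and the job is handed in at about 17 s, with the gripper about 0.32 m above the counter and touching nothing.

- **Small poise:** I pushed it home first. The fingers stopped moving while the push force rose to about 7 N, and its pointer lies on the 0 line. A later picture shows it still there.
- **Big poise:** I then pushed it slowly along the notched beam through the 200 g and 300 g notches to the 400 g notch. Four free notches (0 to 300 g) show on the pan side, and its pointer is level with the fifth line. The depth image puts the pin head about 4.4 mm below the top of the block, so the pin has dropped in.
- **Everything else:** I saw nothing else on the counter disturbed in the last pictures. The highest force I read at the wrist was about 7 N. I read it only at the end of each move.

**Measurements that disagreed:** the networks' first estimates of the scale's pose were several millimetres out and inconsistent between cameras. I refitted the pose from the notches seen by the wrist camera. With that fit the pin appeared 1 to 2 mm past the notch centre, which is within the calibration error. I relied on the pointer and the pin depth instead.

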